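# Hold a spring clip gaping over the edge of a panel

## Task

The spring clip sits on the steel rail, handles up: squeeze its handles together so that the jaws open, lift it off, and bring it jaws down over the middle of the top edge of the white panel. Finish still holding it there, squeezed wide open and square to the panel, with 2 to 3 cm of the panel up between the gaping jaws but the clip neither touching nor resting on the panel, so that I can slip an edging strip in under it. Do not shift either panel, and leave the mug, tape measure and pencil alone.

Things in the scene. Friction and masses are not known exactly. Their poses are not given: they have to be found in the camera images.
- spring_clip: Loose spring clip like a big clothes peg, dark steel with orange pads and handle ends, 65 g. Origin on its axle, midway between the levers; z up from jaws to handles, y along the axle, x the way handles close and jaws open. At the start it bites the rail, its axle barrel (radius 9 mm, roof of the mouth) resting on the rail's top edge.
- clip_handles (a point): point between the handles, 40 mm above the clip's origin; good place to pinch along x from above. Two plates 24 mm wide (y), 3 to 55 mm above the origin. Closed, they flare to 57 mm over the outer faces at the top; pressed fully together (about 7 N a side) they stand parallel against a stop, 26 mm over the faces.
- clip_tips (a point): point between the jaw tips, 50 mm below the clip's origin. Jaws 24 mm wide (y). Closed they bite 6 mm; fully open the tips gape about 34 mm, and about 27 mm at 12 mm above the tips.
- clip_far (a joint): lever on the +x side of the clip: 0 = jaws biting 6 mm, 0.30 rad = handles fully together and jaws fully open (stop), -0.06 = jaws shut on nothing; it springs shut when released. The two levers are geared and always read alike
- clip_near (a joint): the other lever (-x side), same values
- clip_rail: Fixed stand for the clip: grey foot 80 x 130 x 22 mm with an upright steel strip 6 mm thick and 70 mm long, whose top edge is 110 mm above the bench. Origin: centre of the foot's underside; x across the strip, y along it, z up.
- white_panel: Loose upright panel with white faces, 6 mm thick, 120 mm long, in a wooden foot 84 x 130 x 22 mm with battens up to 34 mm; top edge 120 mm above the bench; about 0.9 kg. Origin: centre of the foot's underside; x across the panel (its thickness), y along it, z up.
- white_panel_edge (a point): middle of the white panel's top edge, same axes as the panel
- brown_panel: Panel just like the white one but dark brown wood; not to be used. Same origin and axes.
- mug: blue and white mug 78 x 112 x 92 mm, bystander; origin at the centre of its underside
- tape_measure: yellow tape measure 68 x 85 x 31 mm, bystander; origin at the centre of its underside
- flat_pencil_1: red flat pencil 13 x 178 x 9 mm lying on the bench, bystander; origin at the centre of its underside, long along its y

How it is judged:
By the outcome, as a careful person would: the job done as asked, in the order asked, and still so for the second after the job is handed in, while the arm keeps its last pose, push and grip.
It also fails if it takes over 37 s, if anything falls off the work surface, if the arm or the gripper's body presses on something with over 40 N, if the wrist force passes 120 N, or if a joint passes its speed limit or range.

## Robot

A 7-joint arm with a two-finger parallel gripper is mounted at the origin on a cart in front of the work surface, level with it; the furniture and walls round the work are solid. World frame = base frame: x ahead of the robot, y to its left, z up, the work surface at z = 0. Lengths are in m, angles in degrees, forces in N, time in s.
With the tool pointing down it reaches from about 0.425 to 0.875 m from the base axis. Payload 4.7 kg.
Tool frame: the origin (TCP) lies on the centre line of the jaws, within the pads' length; the fingertips stand ahead of it and the grasp point (between the pads) lies 2 mm behind it (env.tip_reach is the x of the fingertips in the tool frame, in m); x points along the fingers, z is the direction in which the jaws open and shut, and the axes are right-handed (so a half turn about x gives the same grasp; the last joint's range is limited). The gripper opens to 87 mm and grips with 3 to 60 N. Pads are 19 mm wide; open, the fingers measure 117 mm over their backs; the gripper's body (75 mm by 190 mm) begins 51 mm behind the grasp point.
Start: joints at [67.156, 18.392, -4.016, 83.108, 1.295, 78.541, -3.26], TCP at [0.261, -0.595, 0.216] pointing down, gripper open.
Joint ranges: [-163.93, 163.93], [-17.29, 119.83], [-79.2, 71.16], [3.27, 140.29], [-89.18, 269.18], [5.43, 117.66], [-154.24, 154.24]. Speed limits (degrees/s): [147.25, 147.25, 180, 180, 180, 180, 180].

## Interface

Orientations are given as [roll, pitch, yaw] about the fixed x, y, z axes, in that order (R = Rz(yaw) Ry(pitch) Rx(roll)).
In Python, from cell import telemetry, optics, env, models gives the robot as it stands.
- The arm moves only by the shell command python3 -m pendant 'ROWS' [FORCE]. ROWS is JSON, a list of rows, each a list of 3 entries, a list of its own where there are three numbers: the finger opening in mm, from 0 to 87, then the shift along the tool's x, y, z in mm, then the turn, a rotation vector about the tool's x, y, z in rad. A call has 1 to 10 rows; each row is the pose to reach, as a shift and turn from the pose commanded when the call began, along the tool's axes at that moment; what a row does not reach only later rows make up. A row lasts 1/12 s, in which the tool goes at most 41.7 mm and 7.16 degrees, less where a joint would pass 70% of its speed; a pose out of reach is approached as far as the arm can. A call with a gripper value outside its range is refused whole. The fingers move at their own pace and stop on an object; FORCE is the grip in N (left out, the last holds). Time passes only in rows, so rows that repeat a pose let the fingers close. It gives the time, the measured TCP pose, the force and the opening at its end, in the units of the state.
- telemetry.get_obs(): the state, without advancing time (a new reading comes with each control period).
- optics.read_camera(name): name is "side" or "top" or "wrist"; returns a dict with "image" (384x512x3 uint8, blue, green, red), "range_z" (384x512 float32, m along the optical axis (not along the pixel's ray), 0 where there is no reading), "fx", "fy", "cx", "cy" (pixels), "cam_to_world" (4x4, takes a point from camera to world coordinates). Camera axes: x right, y up, looking along -z (the intrinsics and any distortion apply to the point x, -y, -z); pixel columns grow to the right and rows downward; lengths in m; the calibration is good to about 2 mm. A picture is of the moment at which its call begins.
- env.sign_off(): hands the job in, once; it reports no verdict.
Trained networks look in the newest picture that a camera, given by its name, has taken for a name from the list of things; names that differ only in an ending like _2 or _b are one class to them, and where a whole thing is asked for, a point or a joint stands for the part that bears it (a point fixed in the world has none). Each returns a list of dicts, best first, with "confidence" (0 to 1); they miss things now and then, are a little off and sometimes report something else, mostly with a low value. They report only what shows in the picture. A call takes as long as a camera call.
- models.masks_of(camera, label): "pixels" (384x512 bool, what is visible of it) and "extent" ([left, top, right, bottom] as shares, 0 to 1, of the picture: columns of its width, rows of its height, round what is visible of it).
- models.landmark_of(camera, label): "centre" ([row, column] as shares, 0 to 1, of the picture: columns of its width, rows of its height: a listed point, or the origin of a listed thing).
The state is a dict: "time_s": time; "qpos": joint angles; "joint_velocities": joint speeds; "effort": joint torques, N m; "tool_pos": TCP position; "tool_rot": TCP orientation; "force": force on the tool from outside, world axes, zero at the start; "wrist_torque": the same for the moment, N m; "grip_width": finger opening in m.
Only numpy, scipy, OpenCV 4.12 (cv2) and the standard library are available. Lean on these libraries where they do the work, as an engineer would, in place of code of your own. Each camera call takes 0.05 s, during which the arm holds its last target.

## Working session

There is one attempt and no reset: what is moved stays moved. The work goes in short steps, Python scripts to look and compute and a shell command to move; the robot and the scene stay as the last step left them, time stands still between calls to the robot, and variables do not carry over. Pictures are saved under pics/ and viewed, and the job is handed in when it is done.

```bash
ls; mkdir -p pics
cat > h.py <<'E'
import numpy as np, cv2
from scipy.spatial.transform import Rotation as R
from cell import telemetry, optics, env, models
def shot(n,f):
    c=optics.read_camera(n); cv2.imwrite(f'pics/{f}.png',c['image']); return c
def pts(c,mask=None):
    z=c['range_z']; v,u=np.nonzero((z>0)&(mask if mask is not None else True))
    d=z[v,u]; P=np.c_[(u-c['cx'])/c['fx']*d,-(v-c['cy'])/c['fy']*d,-d]
    T=c['cam_to_world']; return P@T[:3,:3].T+T[:3,3]
def proj(c,p):
    T=np.linalg.inv(c['cam_to_world']); q=T[:3,:3]@np.array(p)+T[:3,3]
    return c['fx']*q[0]/-q[2]+c['cx'], c['fy']*-q[1]/-q[2]+c['cy']
E
python3 - <<'E'
from h import *
np.set_printoptions(precision=4,suppress=True)
o=telemetry.get_obs(); print(o, env.tip_reach)
for n in ['side','top']:
    c=shot(n,n+'0'); print(n,c['cam_to_world'],c['fx'],[k for k in c])
    for l in ['spring_clip','clip_rail','white_panel','brown_panel','mug','tape_measure','flat_pencil_1']:
        m=models.masks_of(n,l)
        for x in m[:1]:
            p=pts(c,x['pixels']); print(l,round(x['confidence'],2),np.array(x['extent'])*[512,384,512,384],np.percentile(p,[5,50,95],axis=0).ravel() if len(p) else '')
    for l in ['spring_clip','clip_handles','clip_tips','white_panel_edge','clip_rail','white_panel']:
        m=models.landmark_of(n,l); print(l,[(round(x['confidence'],2),np.array(x['centre'])*[384,512]) for x in m[:2]])
E
```

```text
pics
{'time_s': 0.0, 'qpos': array([67.1552, 18.4385, -4.0155, 83.1742,  1.2957, 78.5415, -3.2601]), 'joint_velocities': array([ 0.0809, -0.0478, -0.0618,  0.0848, -0.0205,  0.0336, -0.0831]), 'effort': array([ -0.0005, -49.1291,  -0.4038, -31.2535,  -0.0638,   0.0437,
         0.0001]), 'tool_pos': array([ 0.2605, -0.5949,  0.2152]), 'tool_rot': array([-176.5832,   89.8909,  117.0714]), 'force': array([0.2138, 0.7122, 0.4847]), 'wrist_torque': array([-0.0113,  0.0047,  0.0233]), 'grip_width': 0.08673650024542393} 0.017
side [[-0.9541  0.1231 -0.2731  0.2339]
 [-0.2995 -0.3693  0.8797  1.0052]
 [ 0.0075  0.9211  0.3893  0.5493]
 [ 0.      0.      0.      1.    ]] 357.2097455252702 ['image', 'range_z', 'fx', 'fy', 'cx', 'cy', 'cam_to_world']
spring_clip 0.86 [224.9216 197.9136 246.9888 233.2032] [0.5089 0.1815 0.08   0.5259 0.198  0.1279 0.553  0.2087 0.1627]
clip_rail 0.68 [225.6896 192.8832 248.2176 235.008 ] [0.5072 0.0521 0.0707 0.5299 0.1958 0.1272 0.5965 0.2088 0.1677]
white_panel 0.74 [285.696  158.592  308.7872 189.8112] [ 0.4429 -0.4037  0.0112  0.4837 -0.3296  0.0288  0.5245
[... 1565 characters left out ...]
0.5705 -0.0921  0.1183]
mug 0.91 [103.5776 138.0096 141.312  176.7936] [0.6055 0.3172 0.0232 0.6434 0.358  0.0554 0.6964 0.3898 0.09  ]
tape_measure 0.79 [320.8192 134.784  347.392  166.3104] [ 0.6601 -0.2923  0.0147  0.689  -0.258   0.0292  0.7354 -0.2291  0.0326]
flat_pencil_1 0.65 [205.0048 241.3824 259.6864 254.208 ] [ 0.38   -0.0447 -0.0023  0.397   0.0206  0.0072  0.4157  0.0989  0.0102]
spring_clip [(0.78, array([196.1856, 173.824 ]))]
clip_handles [(0.65, array([196.1856, 167.5776]))]
clip_tips [(0.77, array([198.2976, 177.408 ])), (0.47, array([213.3888, 378.112 ]))]
white_panel_edge []
clip_rail [(0.86, array([203.5968, 179.3024]))]
white_panel [(0.57, array([220.416 , 361.8816]))]
```

Run:
```python
import cv2
a=cv2.imread('pics/top0.png')[120:270,90:420]; cv2.imwrite('pics/t0c.png',cv2.resize(a,None,fx=2.4,fy=2.4,interpolation=cv2.INTER_CUBIC))
a=cv2.imread('pics/side0.png')[130:300,130:330]; cv2.imwrite('pics/s0c.png',cv2.resize(a,None,fx=3.5,fy=3.5,interpolation=cv2.INTER_CUBIC))
```

```text
(no output)
```

View pics/t0c.png

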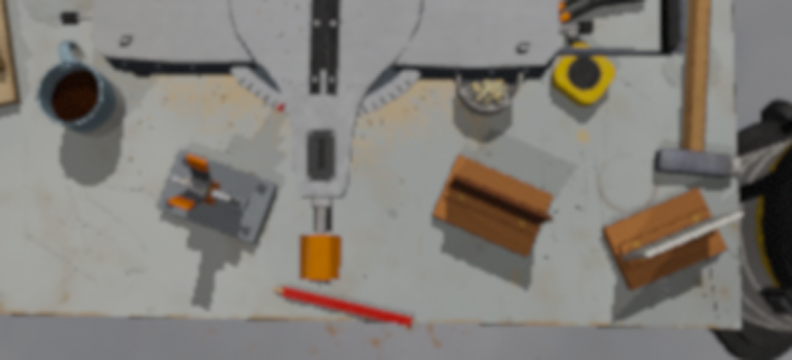

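View pics/s0c.png

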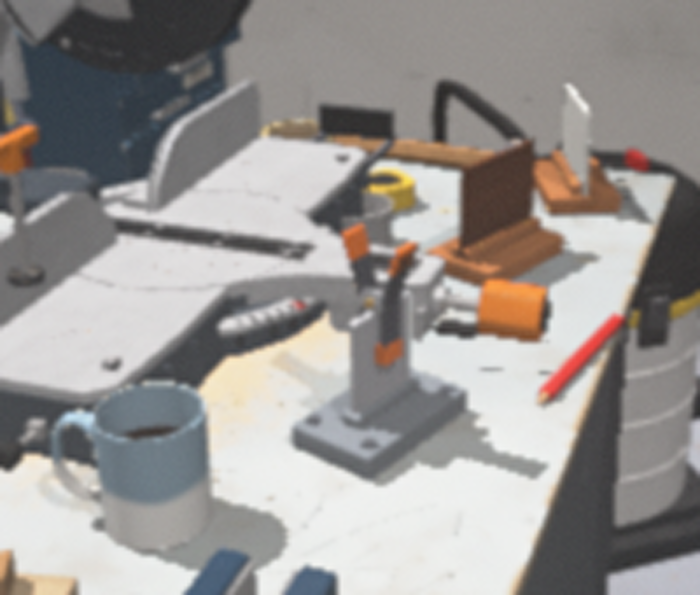

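View pics/side0.png

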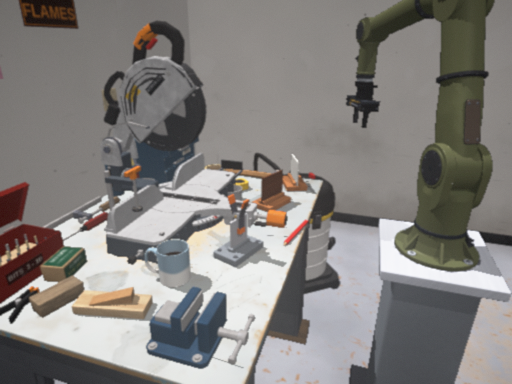

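Run:
```python
from h import *
np.set_printoptions(precision=4,suppress=True)
t=shot('top','t1'); s=shot('side','s1')
np.savez('c.npz',**{a+k:v for a,c in (('t_',t),('s_',s)) for k,v in c.items()})
Pt,Ps=pts(t),pts(s)
def box(P,x0,x1,y0,y1,z0,z1): return P[(P[:,0]>x0)&(P[:,0]<x1)&(P[:,1]>y0)&(P[:,1]<y1)&(P[:,2]>z0)&(P[:,2]<z1)]
def rect(Q,n):
    (c,sz,a)=cv2.minAreaRect(Q[:,:2].astype(np.float32)*1000); print(n,len(Q),np.array(c),np.array(sz),a)
for n,P in (('top',Pt),('side',Ps)):
    rect(box(P,.40,.6,-.46,-.26,.015,.03),n+' wfoot'); 
    q=box(P,.40,.6,-.46,-.26,.055,.13); rect(q,n+' wpanel z>.055'); 
    q=box(P,.40,.6,-.46,-.26,.108,.13); rect(q,n+' wtop'); print(np.percentile(q[:,2],[5,50,95]))
    rect(box(P,.42,.62,.08,.28,.015,.03),n+' rfoot')
    rect(box(P,.42,.62,.08,.28,.05,.115),n+' rail')
    q=box(P,.42,.62,.08,.28,.12,.2); rect(q,n+' clip top'); print(q[:,2].max())
    # obstacles
    q=P[(P[:,2]>.1)&(P[:,0]>.3)&(P[:,0]<.95)&(P[:,1]>-.7)&(P[:,1]<.4)]
    h,xe,ye=np.histogram2d(q[:,0],q[:,1],bins=[np.arange(.3,.96,.1),np.arange(-.7,.41,.1)]); 
    H=np.zeros_like(h); 
    i=((q[:,0]-.3)//.1).astype(int).clip(0,H.shape[0]-1); j=((q[:,1]+.7)//.1).astype(int).clip(0,H.shape[1]-1)
    np.maximum.at(H,(i,j),q[:,2]); print((H*1000).astype(int))
```

```text
top wfoot 1177 [ 529.0656 -375.9308] [145.0005 190.6874] 24.435007095336914
top wpanel z>.055 196 [ 489.0819 -360.9288] [  6.303  120.4237] 24.199787139892578
top wtop 114 [ 489.3804 -361.6768] [  6.1528 118.8277] 24.416902542114258
[0.113  0.1187 0.1211]
top rfoot 822 [530.1729 192.2879] [129.8025  79.8676] 71.15498352050781
top rail 253 [525.8666 152.6554] [144.6964 188.3304] 89.31880187988281
top clip top 210 [530.437  193.0943] [24.5738 56.7179] 71.30594635009766
0.1703908856857207
[[  0   0   0   0   0   0   0   0   0   0   0]
 [  0   0   0 122   0   0   0   0   0   0   0]
 [  0   0 121 120 121 123 121   0 170 169   0]
 [  0   0   0   0   0   0   0 448   0   0   0]
 [  0   0   0   0   0   0 411 590   0 240   0]
 [  0   0   0 148 153 438 448 508 156 241 155]]
side wfoot 200 [ 505.9148 -384.8082] [112.8746 204.6027] 38.9874153137207
side wpanel z>.055 142 [ 490.3278 -363.0586] [  7.1688 132.056 ] 24.668046951293945
side wtop 39 [ 490.2752 -363.0841] [  6.0084 132.0679] 24.170089721679688
[0.1095 0.1168 0.1223]
side rfoot 610 [534.0715 172.4303] [129.0539 191.3076] 9.200544357299805
side rail 595 [509.2012 115.599 ] [170.2845 160.01  ] 30.56058120727539
side clip top 255 [530.9349 193.633 ] [27.1907 56.9566] 71.80464935302734
0.17087555444537672
[[612 632   0   0   0   0   0   0   0   0   0]
 [  0   0   0 123   0   0   0   0   0   0   0]
 [  0   0 122 121 121 122 121   0 170 170   0]
 [  0   0   0   0   0   0   0 447   0   0   0]
 [  0   0   0   0   0   0   0 598   0 239   0]
 [  0   0   0 145 153 155 156 601 155 239 155]]
```

```bash
cat >> h.py <<'E'
def goal(yaw):  # tool x down, tool z horizontal along yaw
    z=np.array([np.cos(np.radians(yaw)),np.sin(np.radians(yaw)),0]); x=np.array([0,0,-1.]); return np.c_[x,np.cross(z,x),z]
def delta(p,yaw):
    o=telemetry.get_obs(); A=R.from_euler('xyz',o['tool_rot'],degrees=True).as_matrix()
    for yy in (yaw,yaw+180):
        print('d',(A.T@(np.array(p)-o['tool_pos'])*1000).round(1),'turn',R.from_matrix(A.T@goal(yy)).as_rotvec().round(4))
E
python3 - <<'E'
from h import *
o=telemetry.get_obs(); A=R.from_euler('xyz',o['tool_rot'],degrees=True).as_matrix(); print(A.round(3))
for p in ([.42,-.25,.29],[.45,0,.29],[.5307,.1933,.26]): delta(p,-18.7)
E
```

```text
[[ 0.     0.916  0.401]
 [-0.     0.401 -0.916]
 [-1.    -0.     0.   ]]
d [ -73.8  284.4 -252.5] turn [-8.316e-01  1.000e-04  1.000e-04]
d [ -73.8  284.4 -252.5] turn [ 2.31e+00  1.00e-04 -1.00e-04]
d [ -73.8  412.2 -469.5] turn [-8.316e-01  1.000e-04  1.000e-04]
d [ -73.8  412.2 -469.5] turn [ 2.31e+00  1.00e-04 -1.00e-04]
d [ -43.8  563.7 -614.2] turn [-8.316e-01  1.000e-04  1.000e-04]
d [ -43.8  563.7 -614.2] turn [ 2.31e+00  1.00e-04 -1.00e-04]
```

```bash
python3 -m pendant '[[87,[-40,5,-5],[0,0,0]],[87,[-74,30,-27],[-0.1,0,0]],[87,[-74,56,-50],[-0.2,0,0]],[87,[-74,84,-74],[-0.3,0,0]],[87,[-74,112,-99],[-0.4,0,0]],[87,[-74,140,-124],[-0.5,0,0]],[87,[-74,168,-149],[-0.6,0,0]],[87,[-74,196,-174],[-0.7,0,0]],[87,[-74,224,-199],[-0.8,0,0]],[87,[-74,252,-224],[-0.8316,0,0]]]'
python3 - <<'E'
from h import *
print(telemetry.get_obs()['qpos'])
for p in ([.42,-.25,.29],[.45,0,.29],[.5307,.1933,.26]): delta(p,-18.7)
E
```

```text
time_s: 2.33
tool_pos: [0.4022, -0.2874, 0.2906]
tool_rot: [-49.7, 89.9, -68.1]
force: [0.7, 0.1, 0.8]
grip_width: 0.0868
[ 53.32805041  -1.51340591 -20.33323378  97.20035255  -0.49518093
  84.17176874  14.59857653]
d [ 0.5 41.1  5.1] turn [0.0043 0.0007 0.0008]
d [ 0.5 41.1  5.1] turn [-3.1373e+00 -1.2000e-03  1.0000e-03]
d [  0.3 287.8 -45.6] turn [0.0043 0.0007 0.0008]
d [  0.3 287.8 -45.6] turn [-3.1373e+00 -1.2000e-03  1.0000e-03]
d [ 30.2 496.7 -30.2] turn [0.0043 0.0007 0.0008]
d [ 30.2 496.7 -30.2] turn [-3.1373e+00 -1.2000e-03  1.0000e-03]
```

```bash
python3 -m pendant '[[87,[0,37,0],[0,0,0]],[87,[0,74,-8],[0,0,0]],[87,[0,111,-16],[0,0,0]],[87,[0,148,-24],[0,0,0]],[87,[0,185,-32],[0,0,0]],[87,[0,222,-39],[0,0,0]],[87,[0,259,-44],[0,0,0]],[87,[0,296,-45],[0,0,0]],[87,[0,333,-43],[0,0,0]],[87,[0,370,-40],[0,0,0]]]'
python3 - <<'E'
from h import *
print(telemetry.get_obs()['qpos'])
for p in ([.5307,.1933,.29],[.5307,.1933,.157]): delta(p,-18.7)
E
```

```text
time_s: 3.17
tool_pos: [0.4826, 0.076, 0.2909]
tool_rot: [-19.9, 89.9, -38.6]
force: [1.0, -0.4, -0.1]
grip_width: 0.0869
[ 35.86997359  -2.02958039 -46.22368652  97.1541158   -1.36928743
  84.16222762 -28.90621109]
d [  0.8 126.5   8. ] turn [-0.0001  0.0022  0.0008]
d [  0.8 126.5   8. ] turn [ 3.1415e+00  1.3000e-03 -3.5000e-03]
d [133.8 126.6   7.7] turn [-0.0001  0.0022  0.0008]
d [133.8 126.6   7.7] turn [ 3.1415e+00  1.3000e-03 -3.5000e-03]
```

```bash
python3 -m pendant '[[87,[0,36,2],[0,0,0]],[87,[0,72,4],[0,0,0]],[87,[0,108,6],[0,0,0]],[87,[10,126,8],[0,0,0]],[87,[30,126,8],[0,0,0]],[87,[30,126,8],[0,0,0]],[87,[30,126,8],[0,0,0]]]'
python3 - <<'E'
from h import *
np.set_printoptions(precision=4,suppress=True)
print(telemetry.get_obs()['qpos'])
w=shot('wrist','w1'); s=shot('side','s2')
print(w['cam_to_world'])
P=pts(w); q=P[(P[:,2]>.125)&(P[:,2]<.2)&(abs(P[:,0]-.53)<.06)&(abs(P[:,1]-.193)<.06)]
print(len(q), cv2.minAreaRect(q[:,:2].astype(np.float32)*1000),q[:,2].max())
delta([.5307,.1933,.157],-18.7)
E
```

```text
time_s: 3.75
tool_pos: [0.5298, 0.1903, 0.2594]
tool_rot: [-139.0, 89.9, -157.7]
force: [-0.1, -0.6, 0.5]
grip_width: 0.0864
[ 23.8318  12.442  -53.2287  90.4428  10.0131  82.2964 -48.8233]
[[ 0.947   0.3092  0.0873  0.5539]
 [-0.3212  0.9141  0.2474  0.2574]
 [-0.0033 -0.2623  0.965   0.4285]
 [ 0.      0.      0.      1.    ]]
1463 ((532.6768188476562, 194.4287872314453), (24.183773040771484, 56.75152587890625), 71.37299346923828) 0.17214996391612636
d [104.1   3.1  -1.3] turn [-0.0016  0.0012  0.0002]
d [104.1   3.1  -1.3] turn [ 3.14    0.0003 -0.0018]
```

View pics/w1.png

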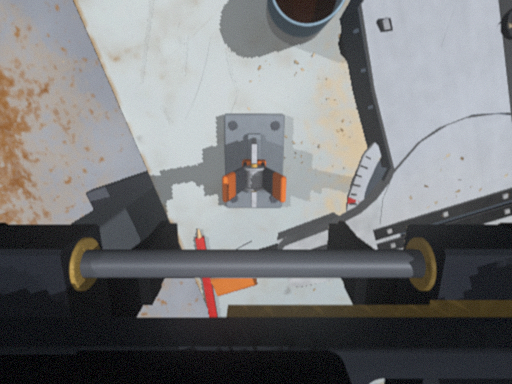

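View pics/s2.png

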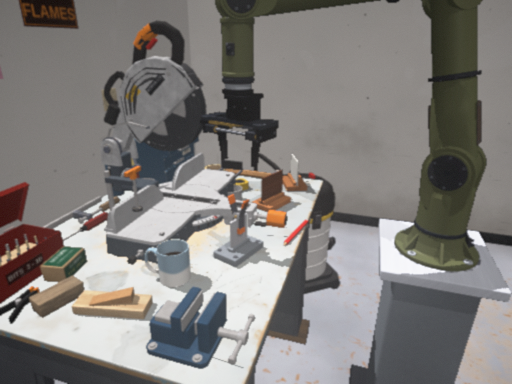

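```bash
python3 -m pendant '[[87,[25,3.5,-1],[0,0,0]],[87,[50,3.5,-1],[0,0,0]],[87,[75,3.5,-1],[0,0,0]],[87,[92,3.5,-1],[0,0,0]],[87,[102,3.5,-1],[0,0,0]],[87,[102,3.5,-1],[0,0,0]],[87,[102,3.5,-1],[0,0,0]]]'
python3 - <<'E'
from h import *
w=shot('wrist','w2'); s=shot('side','s3')
a=s['image'][130:300,130:330]; cv2.imwrite('pics/s3c.png',cv2.resize(a,None,fx=3.5,fy=3.5,interpolation=cv2.INTER_CUBIC))
delta([.5314,.1937,.157],-18.7)
E
```

```text
time_s: 4.43
tool_pos: [0.5312, 0.1942, 0.1593]
tool_rot: [15.8, 89.9, -3.0]
force: [-0.0, 0.5, 0.9]
grip_width: 0.0875
d [ 3.1 -1.2  0. ] turn [-0.0006  0.0025 -0.0014]
d [ 3.1 -1.2  0. ] turn [ 3.141e+00 -2.200e-03 -4.000e-03]
```

View pics/w2.png

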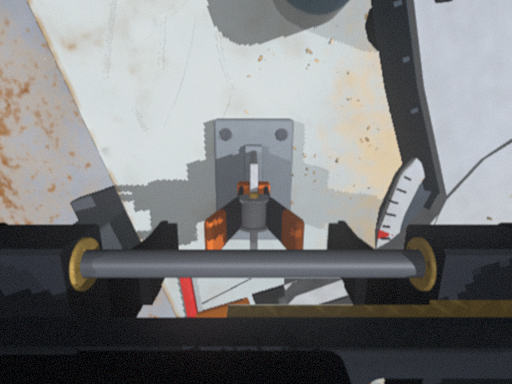

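View pics/s3c.png

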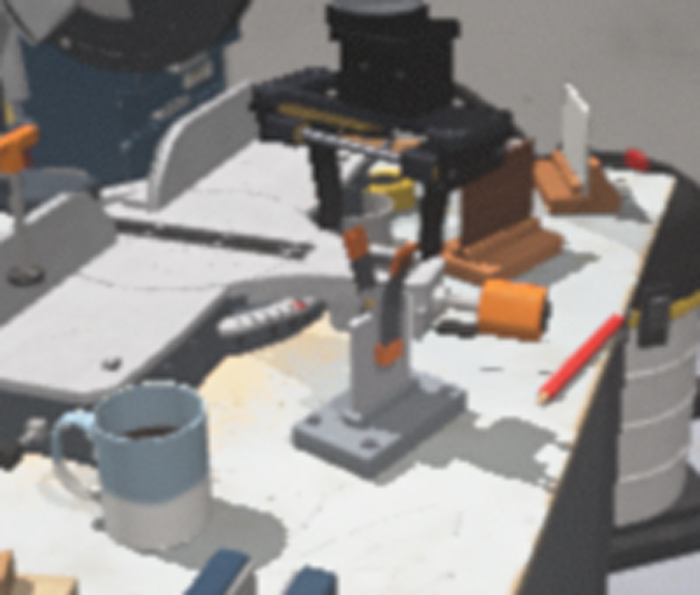

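Run:
```python
from h import *
np.set_printoptions(precision=4,suppress=True)
s=optics.read_camera('side'); o=telemetry.get_obs(); p=o['tool_pos'];print(p,o['time_s'])
A=R.from_euler('xyz',o['tool_rot'],degrees=True).as_matrix()
im=cv2.resize(s['image'][130:300,130:330],None,fx=3.5,fy=3.5,interpolation=cv2.INTER_CUBIC)
def dot(q,c):
    u,v=proj(s,q); print(u,v); cv2.circle(im,(int((u-130)*3.5),int((v-130)*3.5)),4,c,-1)
dot(p,(0,0,255)); dot(p+A@[.017,0,.044],(0,255,0)); dot(p+A@[.017,0,-.044],(255,0,0)); dot([.5314,.1937,.119],(255,0,255))
cv2.imwrite('pics/s3d.png',im)
P=pts(s); 
for z0 in np.arange(.12,.26,.02):
    q=P[(P[:,2]>z0)&(P[:,2]<z0+.02)&(abs(P[:,0]-.53)<.12)&(abs(P[:,1]-.193)<.15)]
    if len(q): print(z0,len(q),np.percentile(q,[2,50,98],axis=0).ravel())
```

```text
[0.5317 0.1949 0.16  ] 4.5833
237.5474904568334 201.18236824338751
225.00208274167775 202.8216101969543
250.8394708998133 211.38268484841956
237.95495749477712 214.8731884851056
0.12 109 [0.5122 0.179  0.1206 0.5336 0.1975 0.129  0.5492 0.2087 0.1386]
0.13999999999999999 88 [0.5049 0.1772 0.1407 0.5457 0.1949 0.1509 0.5549 0.2114 0.1588]
0.15999999999999998 121 [0.4784 0.1745 0.1606 0.5492 0.1946 0.1693 0.5815 0.22   0.1796]
0.17999999999999997 99 [0.4776 0.1719 0.1808 0.5692 0.1887 0.1904 0.5839 0.2208 0.199 ]
0.19999999999999996 121 [0.4737 0.1715 0.2005 0.5698 0.1886 0.2104 0.5863 0.2227 0.2193]
0.21999999999999995 86 [0.4404 0.169  0.2202 0.5749 0.1888 0.2291 0.6174 0.2541 0.2397]
0.23999999999999994 441 [0.4383 0.1737 0.2411 0.5011 0.2203 0.251  0.6198 0.2552 0.2595]
0.2599999999999999 724 [0.4334 0.1481 0.2604 0.5041 0.2119 0.2743 0.6234 0.2567 0.2799]
```

View pics/s3d.png

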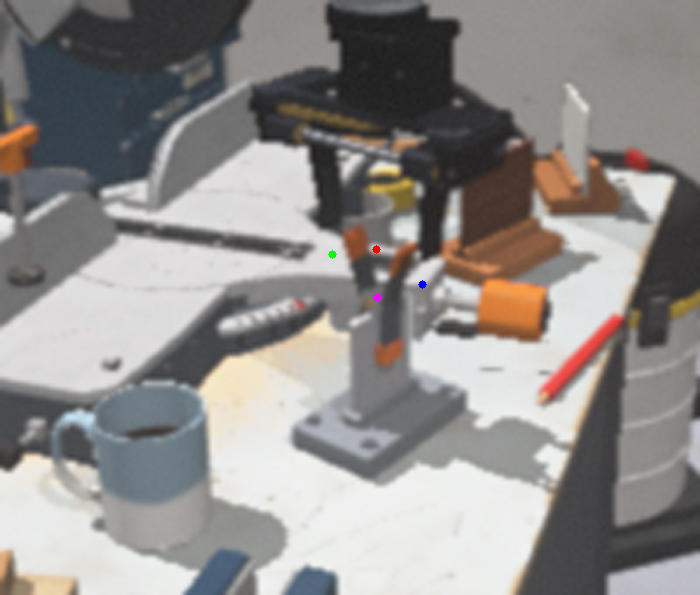

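Run:
```python
from h import *
np.set_printoptions(precision=4,suppress=True)
s=optics.read_camera('side'); o=telemetry.get_obs(); print(o['tool_pos'],o['time_s'],o['qpos'])
P=pts(s); A=R.from_euler('xyz',o['tool_rot'],degrees=True).as_matrix()
q=(P-o['tool_pos'])@A
for sg in (1,-1):
    m=q[(abs(q[:,1])<.03)&(q[:,2]*sg>.037)&(q[:,2]*sg<.07)&(q[:,0]>-.05)&(q[:,0]<.025)]
    print(len(m),np.sort(m[:,0])[-8:],np.percentile(m,[5,50,95],axis=0))
```

```text
[0.5315 0.1949 0.1598] 4.6333 [ 21.9233  16.6846 -52.1804  98.3127  13.8782  71.6448 -52.1892]
111 [-0.0101 -0.0099 -0.0092 -0.0087 -0.0085 -0.0085 -0.008  -0.0076] [[-0.0477 -0.0095  0.0421]
 [-0.0303  0.0038  0.0444]
 [-0.0096  0.0096  0.051 ]]
108 [-0.0102 -0.0102 -0.0095 -0.0095 -0.0094 -0.009  -0.0082 -0.0075] [[-0.0477 -0.0114 -0.057 ]
 [-0.0291  0.0039 -0.0523]
 [-0.0097  0.0101 -0.0461]]
```

Run:
```python
from h import *
np.set_printoptions(precision=4,suppress=True)
o=telemetry.get_obs(); A=R.from_euler('xyz',o['tool_rot'],degrees=True).as_matrix()
for n in ('wrist','top','side'):
    c=shot(n,n+'_a'); P=pts(c); q=(P-o['tool_pos'])@A
    for sg in (1,-1):
        m=q[(abs(q[:,1])<.03)&(q[:,2]*sg>.037)&(q[:,2]*sg<.075)&(q[:,0]>-.07)&(q[:,0]<.025)]
        if len(m): print(n,len(m),np.sort(m[:,0])[-5:],np.percentile(m,[5,50,95],axis=0).ravel())
    h=q[(abs(q[:,1])<.05)&(abs(q[:,2])<.12)&(q[:,0]>-.15)&(q[:,0]<-.02)&((abs(q[:,2])>.07))]
    if len(h): print(' body lowest',np.sort(h[:,0])[-5:])
```

```text
wrist 1764 [-0.0071 -0.0071 -0.0071 -0.0067 -0.0065] [-0.0675 -0.0077  0.0441 -0.0457  0.004   0.048  -0.0109  0.0111  0.0524]
wrist 1942 [-0.0069 -0.0068 -0.0068 -0.0065 -0.0065] [-0.0684 -0.0085 -0.0507 -0.0526  0.0027 -0.047  -0.0112  0.0112 -0.0426]
 body lowest [-0.0781 -0.0781 -0.0775 -0.0774 -0.0772]
top 22 [-0.0367 -0.0332 -0.0316 -0.0191 -0.0061] [-0.0677 -0.0123  0.0424 -0.0531 -0.0006  0.0453 -0.0197  0.0075  0.0484]
 body lowest [-0.086  -0.0806 -0.0805 -0.0795 -0.0775]
side 178 [-0.0087 -0.0083 -0.0081 -0.0079 -0.0069] [-0.0669 -0.0095  0.0419 -0.0413  0.0044  0.0458 -0.0108  0.0103  0.0543]
side 154 [-0.0086 -0.0079 -0.0076 -0.0072 -0.007 ] [-0.0625 -0.0098 -0.0598 -0.037   0.0065 -0.0532 -0.0101  0.01   -0.0463]
 body lowest [-0.0766 -0.0765 -0.0762 -0.076  -0.0757]
```

View pics/top_a.png

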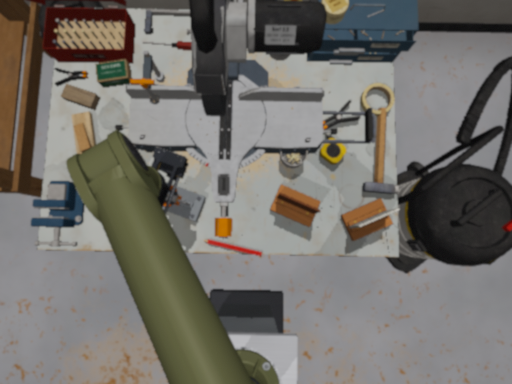

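```bash
python3 -m pendant '[[87,[10,-1,0],[0,0,0]],[87,[20,-1,0],[0,0,0]],[87,[26,-1,0],[0,0,0]],[87,[26,-1,0],[0,0,0]],[87,[26,-1,0],[0,0,0]]]'
python3 - <<'E'
from h import *
np.set_printoptions(precision=4,suppress=True)
o=telemetry.get_obs(); A=R.from_euler('xyz',o['tool_rot'],degrees=True).as_matrix();print(o['tool_pos'])
for n in ('wrist','side'):
    c=shot(n,n+'_b'); P=pts(c); q=(P-o['tool_pos'])@A
    m=q[(abs(q[:,1])<.03)&(abs(q[:,2])>.037)&(abs(q[:,2])<.07)&(q[:,0]>-.05)&(q[:,0]<.025)]
    print(np.sort(m[:,0])[-4:])
a=c['image'][130:300,130:330]; cv2.imwrite('pics/s4c.png',cv2.resize(a,None,fx=3.5,fy=3.5,interpolation=cv2.INTER_CUBIC))
E
```

```text
time_s: 5.2
tool_pos: [0.5297, 0.1934, 0.1312]
tool_rot: [-152.8, 89.9, -171.5]
force: [-0.1, -0.5, 0.2]
grip_width: 0.0868
[0.5297 0.1934 0.1312]
[-0.0065 -0.0063 -0.0063 -0.0055]
[-0.0083 -0.008  -0.0078 -0.0076]
```

View pics/s4c.png

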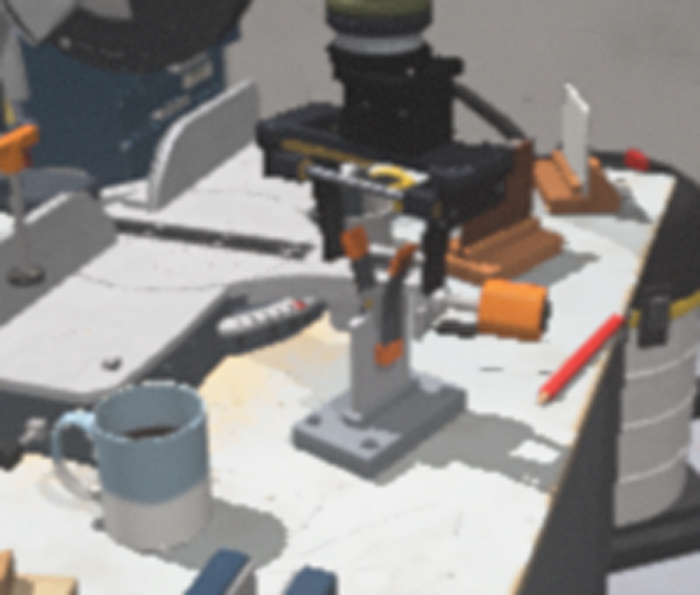

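View pics/wrist_b.png

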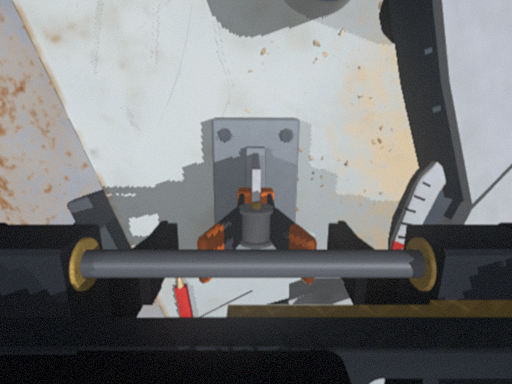

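```bash
python3 -m pendant '[[15,[0,0,0],[0,0,0]],[15,[0,0,0],[0,0,0]],[15,[0,0,0],[0,0,0]],[15,[0,0,0],[0,0,0]],[15,[0,0,0],[0,0,0]],[15,[0,0,0],[0,0,0]],[15,[0,0,0],[0,0,0]],[15,[0,0,0],[0,0,0]],[15,[0,0,0],[0,0,0]]]' 25
python3 - <<'E'
from h import *
o=telemetry.get_obs();print(o['grip_width'])
c=shot('wrist','w5')
c=shot('side','s5')
a=c['image'][170:270,190:290]; cv2.imwrite('pics/s5c.png',cv2.resize(a,None,fx=6,fy=6,interpolation=cv2.INTER_CUBIC))
E
```

```text
time_s: 6.05
tool_pos: [0.5321, 0.1944, 0.1347]
tool_rot: [30.4, 89.7, 11.7]
force: [-0.5, -0.2, 11.3]
grip_width: 0.0351
0.03509273888619192
```

View pics/s5c.png

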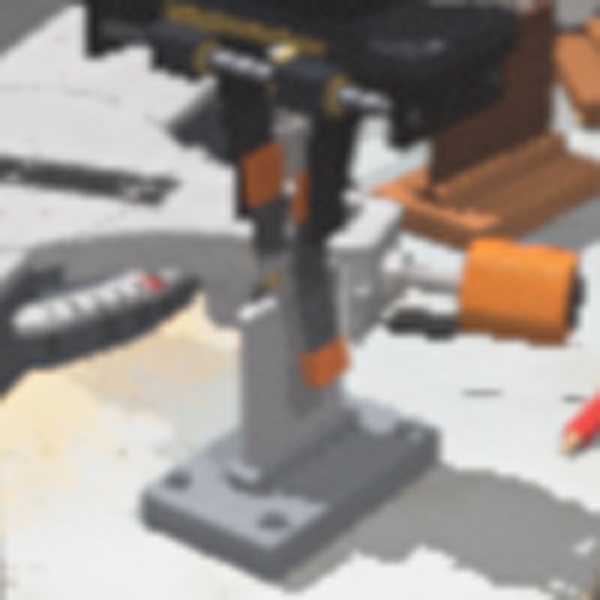

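View pics/w5.png

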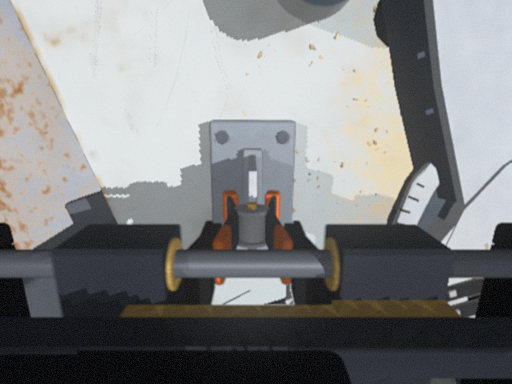

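```bash
python3 -m pendant '[[10,[0,0,0],[0,0,0]],[10,[0,0,0],[0,0,0]],[10,[0,0,0],[0,0,0]],[10,[0,0,0],[0,0,0]],[10,[0,0,0],[0,0,0]],[10,[0,0,0],[0,0,0]]]' 30
```

```text
time_s: 6.65
tool_pos: [0.5319, 0.1947, 0.1352]
tool_rot: [30.5, 89.8, 11.8]
force: [-1.7, 0.1, 13.3]
grip_width: 0.0255
```

```bash
python3 -m pendant '[[10,[-4,0,0],[0,0,0]],[10,[-12,0,0],[0,0,0]],[10,[-24,0,0],[0,0,0]],[10,[-40,0,0],[0,0,0]],[10,[-60,0,0],[0,0,0]],[10,[-85,0,0],[0,0,0]],[10,[-110,0,0],[0,0,0]],[10,[-135,0,0],[0,0,0]],[10,[-135,0,0],[0,0,0]]]'
python3 - <<'E'
from h import *
np.set_printoptions(precision=4,suppress=True)
o=telemetry.get_obs();print(o['grip_width'],o['qpos'],o['force'])
c=shot('wrist','w6')
c=shot('side','s6')
a=c['image'][130:250,180:300]; cv2.imwrite('pics/s6c.png',cv2.resize(a,None,fx=5,fy=5,interpolation=cv2.INTER_CUBIC))
for p in ([.45,0,.29],[.40,-.20,.29],[.4893,-.361,.29]): delta(p,24.3)
E
```

```text
time_s: 7.4
tool_pos: [0.5324, 0.1951, 0.273]
tool_rot: [34.1, 89.5, 15.4]
force: [1.4, 0.4, 0.2]
grip_width: 0.0253
0.025322055792609738 [ 23.6766  12.1696 -53.5422  89.168    9.9457  83.1675 -49.0479] [1.3696 0.4428 0.2083]
d [ -21.7 -209.6  -14.2] turn [-0.7505  0.0022 -0.0002]
d [ -21.7 -209.6  -14.2] turn [ 2.3911 -0.0002 -0.0028]
d [ -21.8 -415.     2.6] turn [-0.7505  0.0022 -0.0002]
d [ -21.8 -415.     2.6] turn [ 2.3911 -0.0002 -0.0028]
d [ -21.7 -538.9  138.8] turn [-0.7505  0.0022 -0.0002]
d [ -21.7 -538.9  138.8] turn [ 2.3911 -0.0002 -0.0028]
```

View pics/s6c.png

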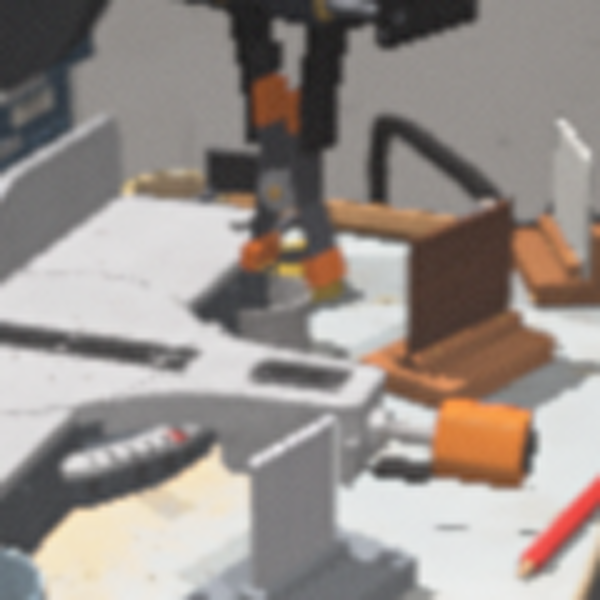

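View pics/w6.png

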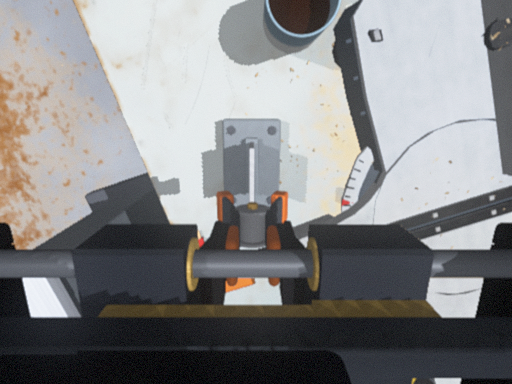

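```bash
python3 -m pendant '[[10,[-8,-15,-1],[-0.04,0,0]],[10,[-18,-45,-4],[-0.1,0,0]],[10,[-21,-78,-8],[-0.18,0,0]],[10,[-21,-112,-11],[-0.26,0,0]],[10,[-21,-146,-13],[-0.34,0,0]],[10,[-21,-180,-14],[-0.42,0,0]],[10,[-21,-214,-14],[-0.5,0,0]],[10,[-21,-248,-13],[-0.58,0,0]],[10,[-21,-282,-11],[-0.66,0,0]],[10,[-21,-316,-8],[-0.74,0,0]]]'
python3 - <<'E'
from h import *
np.set_printoptions(precision=4,suppress=True)
o=telemetry.get_obs();print(o['grip_width'],o['qpos'],o['force'])
for p in ([.40,-.20,.29],[.4893,-.361,.27]): delta(p,24.3)
E
```

```text
time_s: 8.33
tool_pos: [0.4196, -0.1045, 0.2873]
tool_rot: [153.6, 89.9, 177.5]
force: [1.2, -0.2, -1.1]
grip_width: 0.025
0.025021160288283772 [ 47.0504 -10.0494 -31.6704 104.0632  -5.2569  84.6333  40.1785] [ 1.1852 -0.2407 -1.1134]
d [ -2.7 -79.3 -56.6] turn [-0.0069 -0.0015 -0.0008]
d [ -2.7 -79.3 -56.6] turn [ 3.1346 -0.0012  0.0024]
d [  17.1 -262.7  -40.2] turn [-0.0069 -0.0015 -0.0008]
d [  17.1 -262.7  -40.2] turn [ 3.1346 -0.0012  0.0024]
```

```bash
python3 -m pendant '[[10,[0,-34,-5],[-0.007,0,0]],[10,[0,-68,-10],[-0.007,0,0]],[10,[0,-102,-16],[-0.007,0,0]],[10,[0,-136,-21],[-0.007,0,0]],[10,[0,-170,-26],[-0.007,0,0]],[10,[0,-204,-31],[-0.007,0,0]],[10,[0,-234,-36],[-0.007,0,0]],[10,[0,-254,-39],[-0.007,0,0]],[10,[0,-263,-40],[-0.007,0,0]],[10,[0,-263,-40],[-0.007,0,0]]]'
cat > look.py <<'E'
import sys
from h import *
np.set_printoptions(precision=4,suppress=True)
o=telemetry.get_obs();print(o['grip_width'],o['qpos'],o['force'],o['time_s'])
A=R.from_euler('xyz',o['tool_rot'],degrees=True).as_matrix()
Y=24.3; ex=np.array([np.cos(np.radians(Y)),np.sin(np.radians(Y))]); ey=np.array([-ex[1],ex[0]]); C=np.array([.4893,-.361])
for n in ('wrist','side','top'):
    c=shot(n,n+sys.argv[1]); P=pts(c); np.savez(n+sys.argv[1]+'.npz',P=P.reshape(-1,3),img=c['image'])
    L=np.c_[(P[:,:2]-C)@ex,(P[:,:2]-C)@ey,P[:,2]]
    z0=o['tool_pos'][2]
    L0=L[(abs(L[:,0])<.05)&(abs(L[:,1])<.08)]
    w=L0[(L0[:,2]>.05)&(L0[:,2]<.125)&(abs(L0[:,0])<.01)]
    print(n,'panel',len(w),np.percentile(w,[3,50,97],axis=0).ravel() if len(w) else '')
    if len(w)>50: r=cv2.minAreaRect(w[:,:2].astype(np.float32)*1000); print('  rect',r)
    # clip: bands by height rel. to origin (origin est = tool z -0.016)
    for a,b,nm in ((-.066,-.055,'tips'),(-.05,-.03,'jaw'),(-.025,-.008,'barrel')):
        q=L0[(L0[:,2]>z0+a)&(L0[:,2]<z0+b)&(abs(L0[:,0])<.04)&(abs(L0[:,1])<.03)&(L0[:,2]>.122)]
        if len(q)>5: print('  ',nm,len(q),np.percentile(q,[2,50,98],axis=0).ravel())
    q=L0[(L0[:,2]>.122)&(abs(L0[:,0])<.04)&(abs(L0[:,1])<.03)]
    if len(q): print('  lowest',np.sort(q[:,2])[:6])
E
python3 look.py A
python3 - <<'E'
from h import *
a=cv2.imread('pics/sideA.png')[110:210,250:350]; cv2.imwrite('pics/sAc.png',cv2.resize(a,None,fx=6,fy=6,interpolation=cv2.INTER_CUBIC))
delta([.4893,-.361,.27],24.3)
E
```

```text
time_s: 9.17
tool_pos: [0.4895, -0.3616, 0.286]
tool_rot: [115.2, 89.8, 139.1]
force: [-1.0, 0.2, -1.2]
grip_width: 0.0255
0.0255478850932772 [ 53.2894  13.5841 -23.4347  82.2373   5.3409  85.476   53.9416] [-0.9899  0.216  -1.2155] 9.1667
wrist panel 443 [-0.0018 -0.0275  0.1187  0.0008  0.0137  0.1204  0.004   0.0586  0.1218]
  rect ((1.163149356842041, 14.808229446411133), (90.03860473632812, 5.825479507446289), 89.76766204833984)
   tips 104 [-0.0281 -0.0113  0.2238  0.0183  0.0082  0.2283  0.0279  0.0105  0.231 ]
   jaw 570 [-0.025  -0.0099  0.2362 -0.0146  0.004   0.2403  0.0248  0.0102  0.2556]
   barrel 767 [-0.0155 -0.0108  0.2619  0.0001  0.0056  0.2752  0.0148  0.0136  0.278 ]
  lowest [0.1221 0.1227 0.1229 0.223  0.2237 0.2238]
side panel 151 [-0.0026 -0.055   0.0531  0.0017  0.0123  0.0898  0.003   0.0623  0.1221]
  rect ((0.3994464874267578, 2.0145492553710938), (7.747012138366699, 123.58744049072266), 1.0811729431152344)
   tips 9 [-0.0262 -0.0059  0.2255 -0.0175  0.0086  0.2273  0.0265  0.0101  0.2303]
   jaw 28 [-0.022  -0.0065  0.2364 -0.0003  0.0075  0.2449  0.0239  0.0141  0.2545]
   barrel 36 [-0.015  -0.0008  0.2623  0.0012  0.0106  0.2699  0.0152  0.0149  0.2778]
  lowest [0.1221 0.1224 0.2253 0.2264 0.2264 0.227 ]
top panel 183 [-0.003  -0.0424  0.0537  0.0019  0.0116  0.1158  0.0029  0.0594  0.1217]
  rect ((-0.21223139762878418, 5.662014007568359), (6.276118755340576, 108.75321197509766), 0.023927172645926476)
   tips 18 [-0.0272 -0.0076  0.225   0.0229  0.0087  0.229   0.0287  0.0136  0.2309]
   jaw 74 [-0.0239 -0.0084  0.2362  0.0187  0.0051  0.2416  0.0259  0.0131  0.2543]
   barrel 80 [-0.0129 -0.0069  0.2622  0.0007  0.0095  0.2749  0.0157  0.0165  0.278 ]
  lowest [0.1223 0.1235 0.2246 0.2258 0.2267 0.2269]
d [18.  -2.3 -2.6] turn [-0.0012  0.0001 -0.0014]
d [18.  -2.3 -2.6] turn [ 3.1403e+00 -2.3000e-03 -2.0000e-04]
```

View pics/sAc.png

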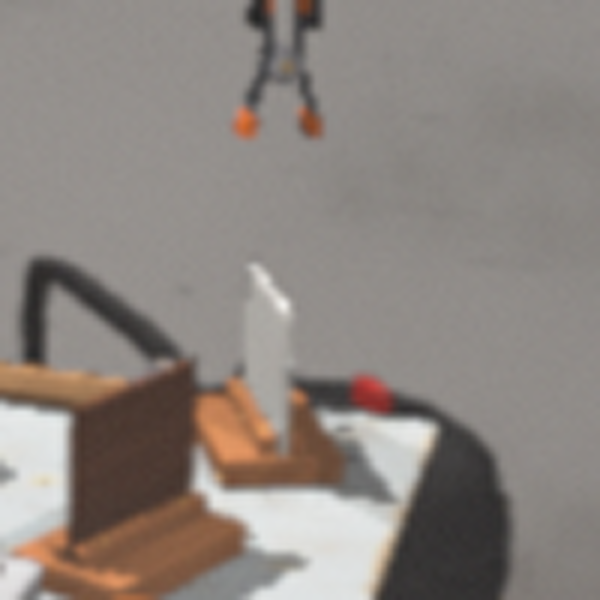

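View pics/wristA.png

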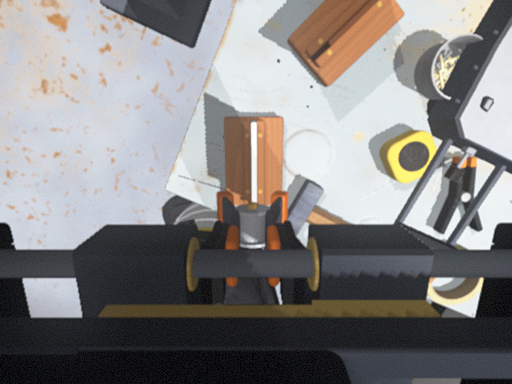

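```bash
python3 -m pendant '[[10,[12,0,0],[0,0,0]],[10,[30,0,0],[0,0,0]],[10,[48,0,0],[0,0,0]],[10,[62,0,0],[0,0,0]],[10,[70,0,0],[0,0,0]],[10,[70,0,0],[0,0,0]],[10,[70,0,0],[0,0,0]]]'
python3 look.py B
python3 - <<'E'
from h import *
a=cv2.imread('pics/sideB.png')[110:210,250:350]; cv2.imwrite('pics/sBc.png',cv2.resize(a,None,fx=6,fy=6,interpolation=cv2.INTER_CUBIC))
E
```

```text
time_s: 9.9
tool_pos: [0.4904, -0.3593, 0.2183]
tool_rot: [156.3, 90.0, -179.6]
force: [0.2, -0.2, -0.2]
grip_width: 0.0252
0.02524511645572231 [ 53.313   14.7069 -23.4765  88.6326   5.9435  77.9056  53.4268] [ 0.1691 -0.2278 -0.1971] 9.9
wrist panel 501 [-0.0018 -0.0069  0.1181  0.0009  0.03    0.1205  0.0035  0.0594  0.1216]
  rect ((0.7816948890686035, 1.8239974975585938), (115.8176040649414, 5.515737056732178), 89.796630859375)
   tips 105 [-0.0263 -0.0097  0.1562  0.0205  0.0103  0.1606  0.0297  0.012   0.1632]
   jaw 560 [-0.0233 -0.008   0.1685 -0.0134  0.0056  0.1723  0.0262  0.0118  0.1879]
   barrel 776 [-0.013  -0.009   0.194   0.0015  0.0071  0.2073  0.0173  0.0154  0.2102]
  lowest [0.1221 0.1229 0.1555 0.1557 0.1562 0.1563]
side panel 151 [-0.0031 -0.0554  0.0523  0.0015  0.011   0.0887  0.003   0.0619  0.1218]
  rect ((-0.15633392333984375, 0.21283340454101562), (7.024882793426514, 125.79945373535156), 0.3750704526901245)
   tips 14 [-0.0254 -0.0074  0.1573  0.0185  0.007   0.1617  0.0281  0.0134  0.1632]
   jaw 25 [-0.0209 -0.0117  0.1691  0.0168  0.0076  0.1773  0.0264  0.0137  0.1879]
   barrel 32 [-0.0133 -0.0097  0.1947  0.0015  0.0086  0.2018  0.0166  0.0148  0.2087]
  lowest [0.1572 0.1573 0.1589 0.1591 0.1605 0.1607]
top panel 145 [-0.003  -0.0233  0.0543  0.0021  0.0239  0.1136  0.0029  0.0598  0.1214]
  rect ((-0.245527982711792, 13.102989196777344), (94.33930206298828, 6.458767890930176), 89.92169952392578)
   tips 18 [-0.027  -0.0092  0.1566  0.0211  0.0072  0.1607  0.0286  0.011   0.1628]
   jaw 60 [-0.0236 -0.0086  0.1688  0.0183  0.0032  0.1732  0.0255  0.0111  0.1876]
   barrel 55 [-0.0124 -0.0031  0.1946  0.0019  0.0082  0.2064  0.0156  0.0142  0.2101]
  lowest [0.1563 0.1574 0.1579 0.1586 0.159  0.1595]
```

View pics/sBc.png

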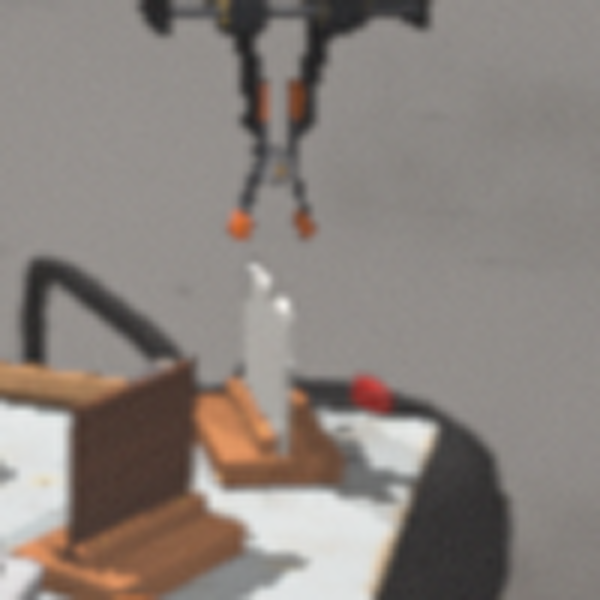

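View pics/wristB.png

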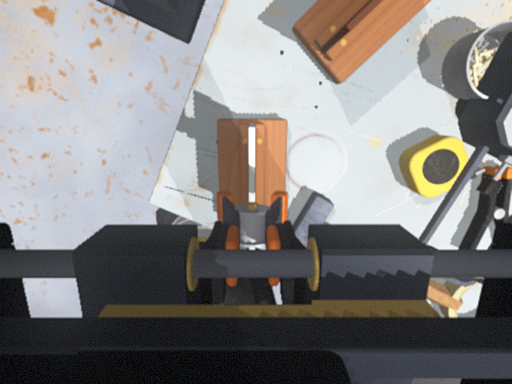

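```bash
python3 -m pendant '[[10,[5,-0.5,-0.5],[0,0,0]],[10,[15,-1,-1],[0,0,0]],[10,[26,-1,-1],[0,0,0]],[10,[37,-1,-1],[0,0,0]],[10,[48,-1,-1],[0,0,0]],[10,[56,-1,-1],[0,0,0]],[10,[60,-1,-1],[0,0,0]],[10,[60,-1,-1],[0,0,0]],[10,[60,-1,-1],[0,0,0]],[10,[60,-1,-1],[0,0,0]]]'
sed -i "s/&(L0\[:,2\]>.122)\]/]/" look.py
python3 look.py C
python3 - <<'E'
from h import *
a=cv2.imread('pics/sideC.png')[110:210,250:350]; cv2.imwrite('pics/sCc.png',cv2.resize(a,None,fx=6,fy=6,interpolation=cv2.INTER_CUBIC))
E
```

```text
time_s: 10.88
tool_pos: [0.4904, -0.3616, 0.1589]
tool_rot: [-62.3, 89.9, -38.2]
force: [-0.5, 0.4, -0.3]
grip_width: 0.0252
0.02523549070957646 [ 53.2362  16.8635 -23.2177  92.9793   6.9344  71.516   52.8188] [-0.462   0.4476 -0.3109] 10.8833
wrist panel 709 [-0.0017 -0.0579  0.1138  0.001   0.0339  0.1204  0.0038  0.0594  0.1218]
  rect ((0.9688239097595215, -0.7179718017578125), (120.5760726928711, 5.875767230987549), 89.76837921142578)
   tips 102 [-0.0272 -0.012   0.0969  0.0193  0.0081  0.1013  0.0289  0.0099  0.1036]
   jaw 806 [-0.0241 -0.0106  0.1092  0.0009  0.0075  0.1195  0.0251  0.0286  0.1282]
   barrel 772 [-0.0146 -0.0111  0.1346  0.0009  0.0053  0.1479  0.016   0.0133  0.1508]
  lowest [0.122  0.122  0.1221 0.1221 0.1221 0.1222]
side panel 138 [-0.0029 -0.0481  0.0539  0.0016  0.0212  0.0871  0.003   0.0591  0.1217]
  rect ((0.4770711660385132, 2.8308258056640625), (6.9009528160095215, 120.07533264160156), 1.1193257570266724)
   tips 17 [-0.0239 -0.0178  0.0939  0.002   0.0059  0.0993  0.0258  0.0249  0.1032]
   jaw 40 [-0.023  -0.0224  0.1096  0.0016  0.0036  0.117   0.023   0.0246  0.1261]
   barrel 31 [-0.0147 -0.0084  0.1357  0.0008  0.0067  0.1417  0.0138  0.0131  0.1507]
  lowest [0.1235 0.1236 0.124  0.1242 0.1252 0.1254]
top panel 109 [-0.0029 -0.0083  0.0547  0.002   0.0335  0.1106  0.0028  0.06    0.1205]
  rect ((-0.13010168075561523, 15.667036056518555), (88.83853912353516, 6.112399101257324), 89.97746276855469)
   tips 20 [-0.0288 -0.0099  0.0965  0.0103  0.006   0.1015  0.0275  0.0197  0.1033]
   jaw 71 [-0.0248 -0.0203  0.1093  0.0016  0.0071  0.1181  0.0246  0.0288  0.1275]
   barrel 51 [-0.0146 -0.0057  0.1348 -0.0007  0.007   0.1452  0.0144  0.0134  0.1508]
  lowest [0.1224 0.1245 0.1248 0.1251 0.1258 0.1259]
```

View pics/sCc.png

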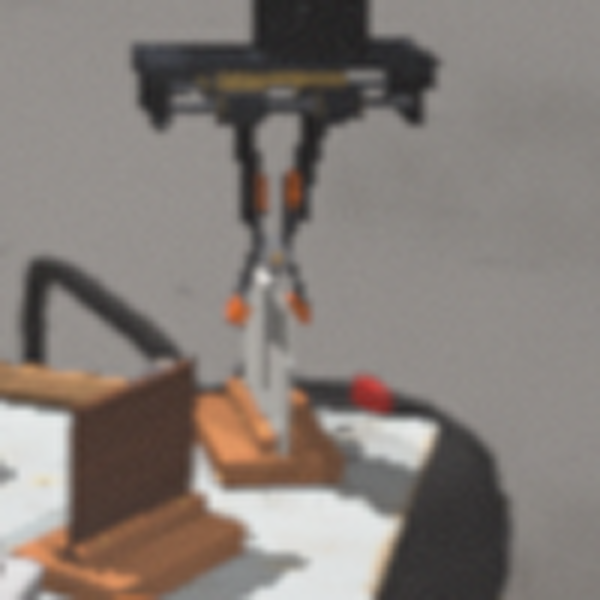

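View pics/wristC.png

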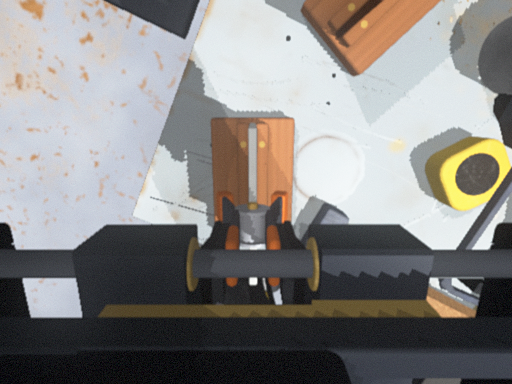

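Run:
```python
import numpy as np
Y=np.radians(24.3); ex=np.array([np.cos(Y),np.sin(Y)]); ey=np.array([-ex[1],ex[0]]); C=np.array([.4893,-.361])
for n in ('wrist','side','top'):
    P=np.load(n+'C.npz')['P']; L=np.c_[(P[:,:2]-C)@ex,(P[:,:2]-C)@ey,P[:,2]]
    for sg in (1,-1):
        q=L[(L[:,0]*sg>.013)&(L[:,0]*sg<.033)&(abs(L[:,1])<.013)&(L[:,2]>.06)&(L[:,2]<.115)]
        print(n,sg,len(q),np.sort(q[:,2])[:5].round(4), 'x',np.percentile(abs(q[:,0]),[2,98]).round(4),'y',np.percentile(q[:,1],[2,98]).round(4))
```

```text
wrist 1 273 [0.0965 0.0966 0.0969 0.0971 0.098 ] x [0.0152 0.0286] y [-0.0111  0.0098]
wrist -1 265 [0.0971 0.0974 0.0975 0.098  0.1001] x [0.0136 0.027 ] y [-0.0108  0.01  ]
side 1 16 [0.0958 0.0993 0.1004 0.1004 0.104 ] x [0.0152 0.0272] y [-0.0092  0.0096]
side -1 15 [0.0993 0.1003 0.103  0.1033 0.104 ] x [0.0158 0.0255] y [-0.0078  0.0117]
top 1 31 [0.099  0.0999 0.1007 0.1009 0.102 ] x [0.0143 0.0274] y [-0.0095  0.0102]
top -1 24 [0.096  0.0972 0.1006 0.1011 0.1019] x [0.0164 0.0287] y [-0.0087  0.0098]
```

```bash
python3 -c "
from cell import env,telemetry
o=telemetry.get_obs(); print(o['tool_pos'],o['grip_width'],o['force']); print(env.sign_off())"
```

```text
[ 0.49035175 -0.36156332  0.15896957] 0.025303462124546306 [ 0.95458944 -0.34162848 -1.03888706]
the job is handed in; nothing more can be done
None
```

I squeezed the spring clip's handles fully together, lifted it off the rail, and carried it over the saw bench to the white panel. I handed in at about 11 s, still holding the clip jaws down over the middle of the panel's top edge.

**Last checks**
- **Handles:** the opening was 25 mm with a 30 N grip, so they are against the stop and the jaws are wide open.
- **Panel in the jaws:** about 24 mm by the cameras and about 27 mm by the arm's own position reading. They disagree a little, but both are within 2 to 3 cm.
- **Clearance:** the clip is centred on the panel to about 1 mm in both directions and square to it as far as I could measure. The force reading was about 1 N, which is its noise level, so there was no sign of contact.
- **Panels and other things:** the white panel measured in the same place before and after. The brown panel, mug, tape measure and pencil were never approached; I did not re-measure them.

**Disagreement found on the way:** the cameras showed the fingertips about 24 mm short of where the reported tool position puts them. I set the grasp and final heights from the camera measurements instead.

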